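Find the concealed catch of the ring-sizing base

TASK

One of the four flush steel pads in the row on top of the ring-sizing base is a concealed catch; the other three are fixed. Feel along the row for the pad that gives, press it right down so that the drawer in the front of the base springs open, then take the hand away. Leave the drawer open, do not flip the black rocker switch, and do not pick up or disturb the things standing on the base.

Things in the scene. Friction and masses are not known exactly. Their poses are not given: they have to be found in the camera images.
- case: Brushed steel base, fixed, 220 (x) by 420 (y) by 60 mm high; origin at the centre of its underside on the counter; z up, the drawer is in its -x face. In its top, a row of four steel pads along its y, each 60 (x) by 52 (y) mm, 2 mm gaps. Three are rigid and level with the top; the catch has the same look and size but lies 2 mm lower and gives. It may be in any of the four places: see it or feel for it.
- slot1 (a point): Centre of pad place 1 of 4 in the row, at the level of the base's top (60 mm above the counter); place 1 is the one farthest to the base's +y, place 4 farthest to -y.
- slot2 (a point): Centre of pad place 2 of 4 in the row, at the level of the base's top (60 mm above the counter); place 1 is the one farthest to the base's +y, place 4 farthest to -y.
- slot3 (a point): Centre of pad place 3 of 4 in the row, at the level of the base's top (60 mm above the counter); place 1 is the one farthest to the base's +y, place 4 farthest to -y.
- slot4 (a point): Centre of pad place 4 of 4 in the row, at the level of the base's top (60 mm above the counter); place 1 is the one farthest to the base's +y, place 4 farthest to -y.
- catch (a joint): How far the catch pad is pressed, m: 0 at rest (2 mm below the base's top), 0.006 fully down (8 mm below). It springs back when let go; 1.6 N starts it and 5.2 N holds it fully down. Beyond about 0.0045 it frees the drawer. What touches it must fit inside the 60 by 52 mm pad to sink that far.
- drawer (a joint): Opening of the drawer, m: 0 shut and latched, 0.045 fully out. Its own spring (under 3 N) drives it out along the base's -x within about 0.5 s once the catch is pressed, and it stays out. Its front is 212 mm wide, 34 mm high, plain, without handle, centred in the base's -x face.
- rocker (a joint): Black rocker switch of the case light, 32 by 18 mm, standing up to 11 mm above the base's top at x -45 mm, y -165 mm of the base; rad, 0 off (as it is at the start), 0.4 on. To be left alone.
- riser: Clear acrylic ring riser, a bridge 45 by 60 mm, 35 mm high, standing behind the pads on the base's top; origin at the centre of its underside. To be left alone.
- cone: White resin ring cone, 40 mm across its foot, 64 mm high, standing behind the pads on the base's top; origin at the centre of its underside. To be left alone.
- dish: Rose-gold plated round dish, 70 mm across, 16 mm high, standing behind the pads on the base's top; origin at the centre of its underside. To be left alone.
- bar: Silver-tone stepped sizing bar, 140 mm long along its x, 16 mm wide, 13 mm high, lying on the base's top at the +y end; origin at the centre of its underside. To be left alone.

How it is judged (in metres and radians):
On the way:
1. the catch pad is pressed down (value of joint catch above 0.004 m).
At the end, for the whole second after the job is handed in: The drawer has sprung open and stands at least 35 mm out; the catch pad is let go and back up (within 1.5 mm); the rocker switch is still off; riser, cone, dish and sizing bar are within 10 mm of where they stood (value of joint drawer above 0.035 m and value of joint catch below 0.0015 m and value of joint rocker below 0.2 rad and distance of each of riser, cone, dish, bar from where it was at the start of the episode below 0.01 m); the robot touches nothing.
It fails at once if the acrylic riser is lifted, knocked or shifted by more than 10 mm (distance of riser from where it was at the start of the episode above 0.01 m).
It fails at once if the ring cone is lifted, knocked or shifted by more than 10 mm (distance of cone from where it was at the start of the episode above 0.01 m).
It fails at once if the dish is lifted, knocked or shifted by more than 10 mm (distance of dish from where it was at the start of the episode above 0.01 m).
It fails at once if the sizing bar is lifted, knocked or shifted by more than 10 mm (distance of bar from where it was at the start of the episode above 0.01 m).
It fails at once if the black rocker switch is flipped (value of joint rocker above 0.2 rad).
It also fails if it takes over 48 s, if anything falls off the work surface, if the arm or the gripper's body presses on something with over 40 N, if the wrist force passes 120 N, or if a joint passes its speed limit or range.

ROBOT

A 6-joint arm with a two-finger parallel gripper is mounted at the origin on the work surface. World frame = base frame: x ahead of the robot, y to its left, z up, the work surface at z = 0. Lengths are in mm, angles in degrees, forces in N, time in s.
With the tool pointing down it reaches from about 350 to 850 mm from the base axis. Payload 8.1 kg.
Tool frame: the origin (TCP) lies at the very end of the fingers, on their centre line; the grasp point (between the pads) lies r.tcp_to_grasp behind it (r.tcp_to_grasp is the distance from the TCP to the grasp point, in mm); z points along the fingers, y is the line along which they close (so a half turn about z gives the same grasp; the last joint's range is limited). The gripper opens to 85 mm and grips with 20 to 120 N. Pads are 22 mm wide; open, the fingers measure 114 mm over their backs; the gripper's body (76 mm by 85 mm) begins 54 mm behind the grasp point. The pads swing forward as they close: fully open they stand 13 mm farther back than shut.
Start: joints at [-79.034, 7.471, 85.268, -0, 87.261, -4.893], TCP at [163.988, -577.16, 231.292] pointing down, gripper open.
Joint ranges: [-169.43, 169.43], [-51.17, 129.36], [1.28, 143.12], [-76.62, 256.62], [0, 156.53], [-152.29, 152.29]. Speed limits (degrees/s): [136.94, 136.94, 159.86, 180, 180, 180].

INTERFACE

Orientations are given as [roll, pitch, yaw] about the fixed x, y, z axes, in that order (R = Rz(yaw) Ry(pitch) Rx(roll)).
In Python, from bench import r gives the robot as it stands.
- The arm moves only by the shell command python3 -m handwheel 'ROWS' [OPENING] [FORCE]. ROWS is JSON, a list of rows, each a list of 4 numbers: the shift along the tool's x, y, z in m, then the turn about the tool's z in degrees. A call has 1 to 10 rows; each row shifts and turns the commanded pose from where the row before left it, along the tool's axes as they then stand; what a row does not reach is not made up. A row lasts 1/10 s, in which the tool goes at most 50 mm and 8.59 degrees, less where a joint would pass 70% of its speed; a pose out of reach is approached as far as the arm can. A call is refused whole if a number of a shift passes 0.05 or a number of a turn 8.59, either way. A call with a gripper value outside its range is refused whole. OPENING is the finger opening in m, from 0 to 0.0854, set as the call begins (- or left out, the last holds). The fingers move at their own pace and stop on an object; FORCE is the grip in N (left out, the last holds). Time passes only in rows, so rows that do not move let the fingers close. It gives the time, the measured TCP pose, the force, the opening and the grip force at its end, in the units of the state.
- r.sense(): the state, without advancing time (a new reading comes with each control period).
- r.snapshot(name): name is "scene" or "top" or "wrist"; returns the picture (400x640x3 uint8, red, green, blue); there is no depth.
- r.camera_params(name): a dict with "fx", "fy", "cx", "cy" (pixels), "R" (3x3) and "t" (3): a world point X has camera coordinates R X + t; the wrist camera has in their place "mount" (4x4, takes a point from camera to tool coordinates, whose origin is the TCP and whose axes are the flange's). Camera axes: x right, y down, z forward; pixel columns grow to the right and rows downward; lengths in mm; the calibration is good to about 2 mm. A picture is of the moment at which its call begins: read the wrist's pose just before it. camera_params takes no time and is no camera call.
- r.hand_in(): hands the job in; it is judged then, once.
The state is a dict: "time": time; "joint_pos": joint angles; "qd": joint speeds; "joint_efforts": joint torques, N m; "tool_pos": TCP position; "tcp_rot": TCP orientation; "ft_force": force on the tool from outside, world axes, zero at the start; "wrist_torque": the same for the moment, N m; "finger_gap": finger opening in mm; "grip_force": force on a finger pad.
Only numpy, scipy, OpenCV 4.12 (cv2) and the standard library are available. Lean on these libraries where they do the work, as an engineer would, in place of code of your own. Each camera call takes 0.05 s, during which the arm holds its last target. There are 200 camera calls.

## Working session

There is one attempt and no reset: what is moved stays moved. The work goes in short steps, Python scripts to look and compute and a shell command to move; the robot and the scene stay as the last step left them, time stands still between calls to the robot, and variables do not carry over. Pictures are saved under pics/ and viewed, at most 10 in all, crops included, and the job is handed in when it is done.

```bash
mkdir -p pics; python3 - <<'E'
from bench import r
import cv2,numpy as np
for n in("scene","top"):
    cv2.imwrite(f"pics/{n}1.png",r.snapshot(n)[:,:,::-1])
    p=r.camera_params(n);print(n,{k:np.round(v,3).tolist() for k,v in p.items()})
s=r.sense();print({k:np.round(v,2).tolist() for k,v in s.items()},r.tcp_to_grasp)
print(r.camera_params("wrist"))
E
```

```text
scene {'fx': 506.705, 'fy': 506.705, 'cx': 315.92, 'cy': 199.486, 'R': [[0.715, 0.699, -0.015], [0.549, -0.574, -0.608], [-0.434, 0.427, -0.794]], 't': [-491.186, -238.827, 1428.421]}
top {'fx': 366.162, 'fy': 366.162, 'cx': 315.156, 'cy': 202.176, 'R': [[-0.015, -1.0, -0.008], [-0.995, 0.016, -0.097], [0.097, 0.007, -0.995]], 't': [94.964, 624.666, 822.316]}
{'time': 0.1, 'joint_pos': [-79.04, 7.51, 85.32, -0.0, 87.26, -4.89], 'qd': [0.01, -0.07, -0.09, 0.02, 0.01, -0.04], 'joint_efforts': [0.0, -57.1, -50.19, -0.0, 0.01, 0.0], 'tool_pos': [163.86, -576.68, 230.35], 'tcp_rot': [-179.9, -0.01, 15.85], 'ft_force': [0.3, 0.92, 0.24], 'wrist_torque': [0.07, -0.0, 0.0], 'grip_force': 0.0, 'finger_gap': 85.38} 18.700000000000003
{'fx': 275.3410466661173, 'fy': 275.3410466661173, 'cx': 318.8347667035278, 'cy': 194.56076756856163, 'mount': array([[-1.29558416e-04, -9.64682233e-01, -2.63416349e-01,
         6.79593299e+01],
       [ 9.99999958e-01, -5.70675976e-05, -2.82846200e-04,
         3.52404126e-02],
       [ 2.57824166e-04, -2.63416375e-01,  9.64682200e-01,
        -1.42272373e+02],
       [ 0.00000000e+00,  0.00000000e+00,  0.00000000e+00,
         1.00000000e+00]])}
```

View pics/top1.png

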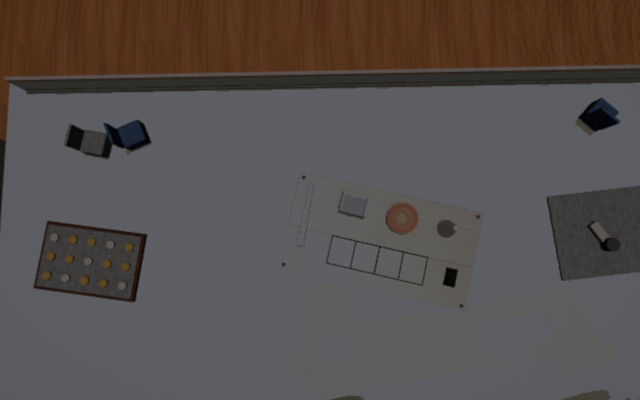

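View pics/scene1.png

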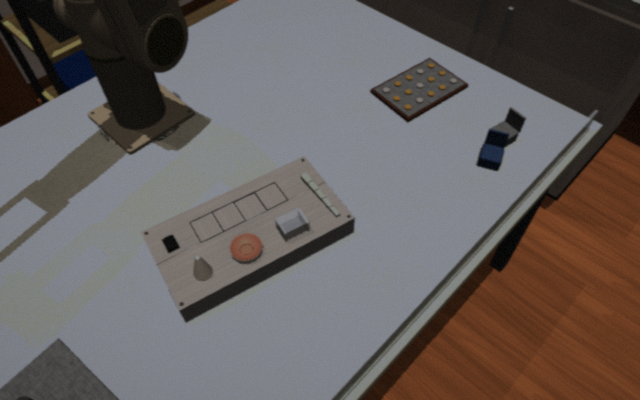

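The base lies ahead of the robot. In the top view its screws are at about (304,177), (478,216), (461,306) and (283,264). The pad row runs from about (330,250) to (425,271), and the rocker is at (450,277). I'll enlarge this area.

```bash
cat > h.py <<'E'
import numpy as np
from bench import r
def ray(n,uv,z):
    p=r.camera_params(n);R,t=np.array(p["R"]),np.array(p["t"])
    d=R.T@np.array([(uv[0]-p["cx"])/p["fx"],(uv[1]-p["cy"])/p["fy"],1]);c=-R.T@t
    return c+d*(z-c[2])/d[2]
E
python3 - <<'E'
from h import *
import cv2
im=cv2.imread("pics/top1.png")[165:315,275:490]
im=cv2.resize(im,None,fx=3.7,fy=3.7,interpolation=cv2.INTER_CUBIC)
cv2.imwrite("pics/top2.png",cv2.convertScaleAbs(im,alpha=1.5))
for uv in [(304,177),(478,216),(461,306),(283,264),(450,277)]:print(uv,ray("top",uv,60).round(1))
E
```

```text
(304, 177) [680.9 109.6  60. ]
(478, 216) [ 586.5 -277.9   60. ]
(461, 306) [ 390.6 -229.6   60. ]
(283, 264) [486.8 158.4  60. ]
(450, 277) [ 453.3 -208.8   60. ]
```

View pics/top2.png

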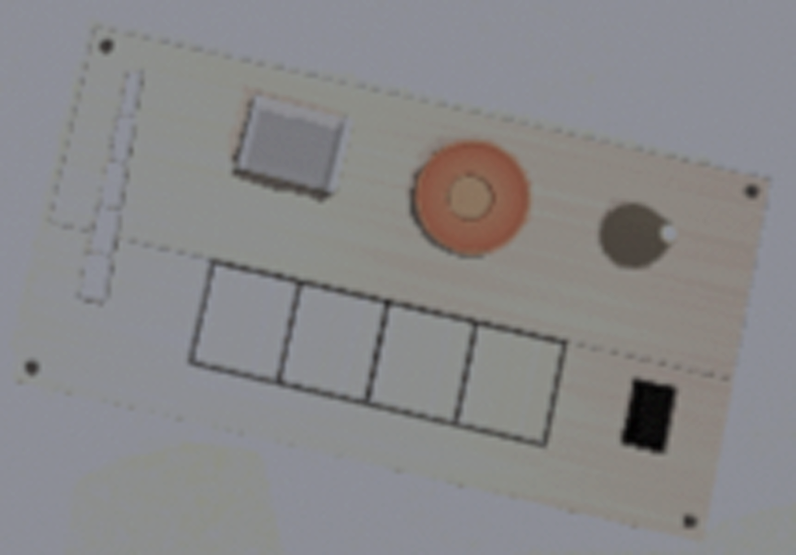

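The crop shows the row's corners at (211,263), (566,342), (545,444) and (190,363). Riser, dish and cone stand behind it, the bar is at the left, and the rocker is at (649,415). The low pad can't be made out from here.

```bash
python3 - <<'E'
from h import *
C=[ray("top",(275+u/3.7,165+v/3.7),60)[:2] for u,v in [(211,263),(566,342),(545,444),(190,363)]]
C=np.array(C);print(C.round(1))
d=(C[0]+C[3]-C[1]-C[2])/2;print("len",np.linalg.norm(d),"w",np.linalg.norm((C[0]+C[1]-C[2]-C[3])/2),"yaw",np.degrees(np.arctan2(-d[0],d[1])))
m=C.mean(0);u=d/np.linalg.norm(d)
for i in range(4):print(i+1,(m+u*54*(1.5-i)).round(1))
for k,(uv,z) in dict(riser=((293,143),95),dish=((471,198),76),cone=((668,232),124),rocker=((649,415),65)).items():print(k,ray("top",(275+uv[0]/3.7,165+uv[1]/3.7),z).round(1))
s=r.sense();y=np.radians(s["tcp_rot"][2])
X=np.array([np.cos(y),np.sin(y)]);Y=np.array([X[1],-X[0]])
print("move to m in present tool axes",X@(m-s["tool_pos"][:2]),Y@(m-s["tool_pos"][:2]))
E
```

```text
[[ 546.7   48.7]
 [ 496.5 -162.4]
 [ 436.8 -147.3]
 [ 487.4   62.4]]
len 216.36295909780904 w 61.248922084711566 yaw -13.459904246933203
1 [510.7  29.1]
2 [498.1 -23.4]
3 [485.6 -75.9]
4 [ 473.  -128.4]
riser [615.3   1.1  95. ]
dish [ 582.7 -105.3   76. ]
cone [ 559.8 -202.6  124. ]
rocker [ 453.5 -207.9   65. ]
move to m in present tool axes 459.504208047539 -417.3877348843783
```

```bash
python3 -m handwheel '[[0.035,-0.032,0,0],[0.035,-0.032,0,0],[0.035,-0.032,0,0],[0.035,-0.032,0,0],[0.035,-0.032,0,0],[0.035,-0.032,0,0],[0.035,-0.032,0,0],[0.035,-0.032,0,0],[0.035,-0.032,0,0],[0.035,-0.032,0,0]]' 0 20
python3 -m handwheel '[[0.035,-0.032,0,0],[0.035,-0.032,0,0],[0.035,-0.032,0,0],[0,0,0,7.3],[0,0,0,7.3],[0,0,0,7.3],[0,0,0,7.4],[0,0,0,0],[0,0,0,0]]' 
python3 - <<'E'
from bench import r
import cv2
s=r.sense();print(s["tool_pos"],s["tcp_rot"],s["ft_force"])
im=r.snapshot("wrist")[:,:,::-1];cv2.imwrite("pics/w1.png",cv2.convertScaleAbs(im,alpha=1.5))
E
```

```text
time: 1.1
tool_pos: [413.7, -171.8, 231.1]
tcp_rot: [180.0, -0.0, 15.8]
ft_force: [1.0, -0.1, -0.6]
finger_gap: 0.2
grip_force: 0.0
time: 2.0
tool_pos: [487.8, -52.6, 231.0]
tcp_rot: [180.0, 0.0, -13.2]
ft_force: [-0.4, -0.0, 0.2]
finger_gap: -0.3
grip_force: 0.0
[487.789588   -52.61463698 230.99442922] [ 1.79999364e+02  3.35138815e-02 -1.32194379e+01] [-0.44535763 -0.01452895  0.17899076]
```

View pics/w1.png

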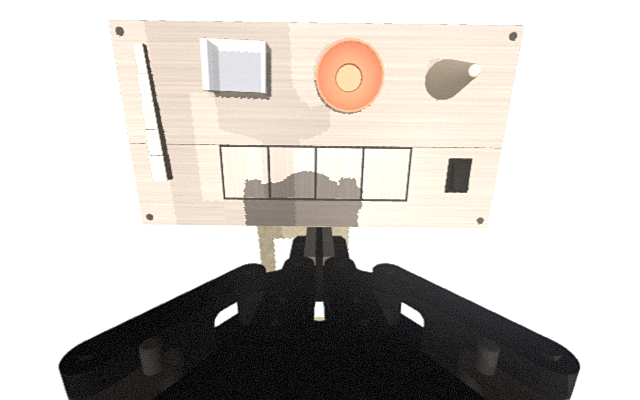

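The wrist view shows the pad row with corners at about (221,146), (411,148), (410,201) and (222,199). The fingertips are at (318,232) and the rocker is at (459,175). I'll check this against the earlier fix.

```bash
python3 - <<'E'
from h import *
from scipy.spatial.transform import Rotation as Ro
s=r.sense();p=r.camera_params("wrist");M=p["mount"];R=Ro.from_euler("xyz",s["tcp_rot"],degrees=True).as_matrix();T=s["tool_pos"]
def w(u,v,z):
    c=M[:3,3];d=M[:3,:3]@np.array([(u-p["cx"])/p["fx"],(v-p["cy"])/p["fy"],1])
    c=R@c+T;d=R@d;return (c+d*(z-c[2])/d[2])[:2]
C=np.array([w(*q,60) for q in [(221,146),(411,148),(410,201),(222,199)]]);print(C.round(1))
m=C.mean(0);d=(C[0]+C[3]-C[1]-C[2])/2;u=d/np.linalg.norm(d);print(np.linalg.norm(d),np.linalg.norm((C[0]+C[1]-C[2]-C[3])/2),np.degrees(np.arctan2(-d[0],d[1])))
y=np.radians(s["tcp_rot"][2]);X=np.array([np.cos(y),np.sin(y)]);Y=np.array([X[1],-X[0]])
for i in range(4):q=m+u*54*(1.5-i);print(i+1,q.round(1),"tool dx,dy",X@(q-T[:2]),Y@(q-T[:2]))
print("rocker",w(459,175,66))
E
```

```text
[[ 551.    46.4]
 [ 499.8 -161.5]
 [ 438.1 -151.4]
 [ 491.6   65.1]]
218.5410298651507 62.242094502589744 -13.856120951957317
1 [514.5  28.3] tool dx,dy 7.422594269741943 -84.91435136522759
2 [501.6 -24.1] tool dx,dy 6.840522874666977 -30.917488559217862
3 [488.6 -76.6] tool dx,dy 6.258451479592066 23.079374246791843
4 [ 475.7 -129. ] tool dx,dy 5.676380084517101 77.07623705280157
rocker [ 458.1729114  -208.35897944]
```

Both cameras agree within 4 mm. First I'll probe place 2.

```bash
python3 -m handwheel '[[0.005,-0.031,0,0],[0,0,0.035,0],[0,0,0.035,0],[0,0,0.035,0],[0,0,0.035,0],[0,0,0.023,0],[0,0,0,0],[0,0,0,0],[0,0,0,0]]'
python3 -m handwheel '[[0,0,0.003,0],[0,0,0.001,0],[0,0,0.001,0],[0,0,0,0],[0,0,0,0]]'
python3 -m handwheel '[[0,0,0.001,0],[0,0,0.001,0],[0,0,0,0],[0,0,0,0]]'
```

```text
time: 2.95
tool_pos: [501.5, -23.9, 70.3]
tcp_rot: [-180.0, -0.2, -13.4]
ft_force: [-0.2, 0.0, -0.1]
finger_gap: 0.1
grip_force: 0.0
time: 3.45
tool_pos: [500.1, -23.6, 63.4]
tcp_rot: [-180.0, -0.0, -13.4]
ft_force: [0.3, -0.3, -0.5]
finger_gap: -0.1
grip_force: 0.0
time: 3.85
tool_pos: [499.9, -23.7, 61.2]
tcp_rot: [180.0, 0.0, -13.4]
ft_force: [-0.1, 0.7, -0.2]
finger_gap: -0.2
grip_force: 0.0
```

```bash
python3 -m handwheel '[[0,0,0.001,0],[0,0,0.0005,0],[0,0,0,0],[0,0,0,0]]'
python3 -m handwheel '[[0,0,0.001,0],[0,0,0,0],[0,0,0,0]]'
```

```text
time: 4.25
tool_pos: [500.0, -23.7, 59.8]
tcp_rot: [-180.0, 0.0, -13.4]
ft_force: [0.2, -0.5, 0.1]
finger_gap: 0.5
grip_force: 0.0
time: 4.55
tool_pos: [500.0, -23.7, 58.7]
tcp_rot: [180.0, 0.0, -13.4]
ft_force: [-0.5, -0.2, -0.1]
finger_gap: -0.2
grip_force: 0.0
```

```bash
python3 -m handwheel '[[0,0,0.001,0],[0,0,0,0],[0,0,0,0]]'
python3 -m handwheel '[[0,0,0.001,0],[0,0,0,0],[0,0,0,0]]'
```

```text
time: 4.85
tool_pos: [500.2, -23.7, 57.9]
tcp_rot: [-180.0, -0.0, -13.4]
ft_force: [0.1, 0.1, 0.8]
finger_gap: 0.4
grip_force: 0.4
time: 5.15
tool_pos: [500.2, -23.7, 57.0]
tcp_rot: [-180.0, -0.0, -13.4]
ft_force: [-0.2, 0.8, 3.4]
finger_gap: -0.1
grip_force: 1.6
```

```bash
python3 -m handwheel '[[0,0,0.001,0],[0,0,0,0],[0,0,0,0]]'
python3 -m handwheel '[[0,0,0.001,0],[0,0,0,0],[0,0,0,0]]'
```

```text
time: 5.45
tool_pos: [500.2, -23.7, 55.9]
tcp_rot: [-180.0, -0.0, -13.4]
ft_force: [-0.1, 0.8, 3.6]
finger_gap: -0.2
grip_force: 1.9
time: 5.75
tool_pos: [500.2, -23.7, 54.9]
tcp_rot: [-180.0, -0.0, -13.4]
ft_force: [-0.2, -0.1, 4.4]
finger_gap: 0.4
grip_force: 2.1
```

The pad gives with a spring-like force, so place 2 is the catch. I'll press it right down.

```bash
python3 -m handwheel '[[0,0,0.001,0],[0,0,0.001,0],[0,0,0.001,0],[0,0,0,0],[0,0,0,0],[0,0,0,0]]'
```

```text
time: 6.35
tool_pos: [500.2, -23.7, 52.0]
tcp_rot: [-180.0, -0.0, -13.4]
ft_force: [-1.3, 0.3, 6.5]
finger_gap: 0.4
grip_force: 3.4
```

```bash
python3 -m handwheel '[[0,0,0.001,0],[0,0,0,0],[0,0,0,0],[0,0,0,0],[0,0,0,0],[0,0,0,0]]'
python3 -m handwheel '[[0,0,-0.01,0],[0,0,-0.03,0],[0,0,-0.04,0],[0,0,-0.04,0],[0,0,-0.04,0],[0,0,0,0],[0,0,0,0],[0,0,0,0]]'
python3 - <<'E'
from bench import r
import cv2
im=r.snapshot("wrist")[:,:,::-1];cv2.imwrite("pics/w2.png",cv2.convertScaleAbs(im,alpha=1.0))
im=r.snapshot("top")[165:325,270:490,::-1];cv2.imwrite("pics/t3.png",cv2.convertScaleAbs(cv2.resize(im,None,fx=3.5,fy=3.5),alpha=1.5))
E
```

```text
time: 6.95
tool_pos: [500.3, -23.7, 51.9]
tcp_rot: [180.0, -0.0, -13.4]
ft_force: [-4.3, 2.0, 15.6]
finger_gap: 0.2
grip_force: 8.0
time: 7.75
tool_pos: [499.1, -23.5, 209.2]
tcp_rot: [180.0, 0.1, -13.4]
ft_force: [0.2, 0.3, 0.0]
finger_gap: -0.1
grip_force: 0.0
```

View pics/t3.png

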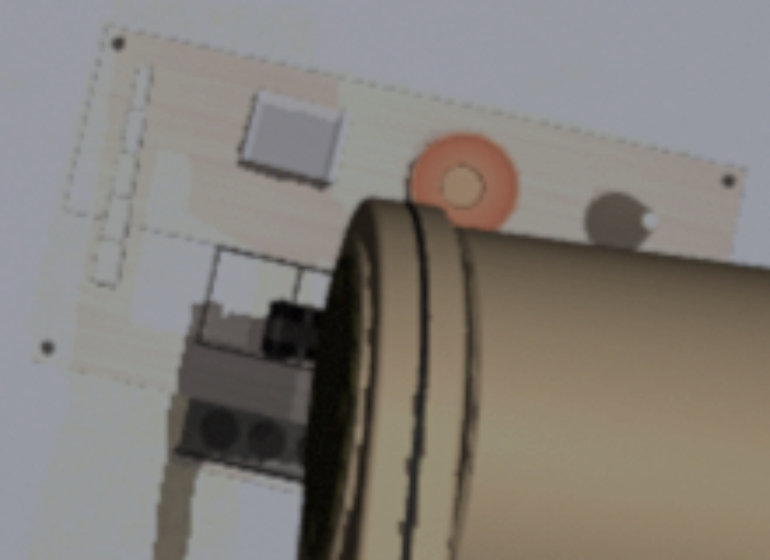

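View pics/w2.png

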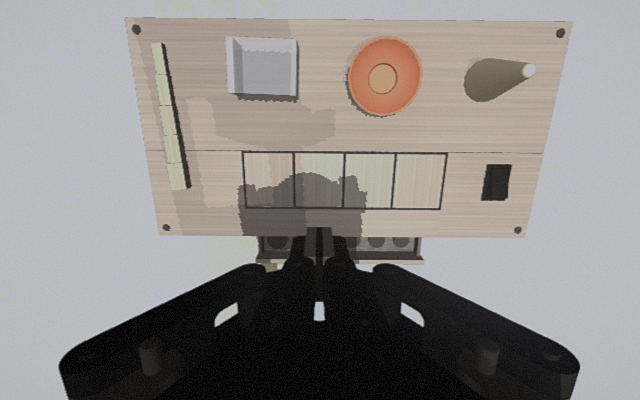

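Both views show the drawer out: the tray is at (180–300, 400–470) in the top crop, about 45 mm, and at (260–420, 237–260) in the wrist view. The rocker and the other items haven't moved, and the hand is well clear.

```bash
python3 -c "
from bench import r
print(r.hand_in())"
```

```text
the job is handed in; nothing more can be done
None
```

I found the catch at place 2 and pressed it right down; the drawer sprang open, the hand is well clear, the rocker and other items look untouched, and the job is handed in (no verdict was returned).

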